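# Seat the watch-cleaner bottle and take off its push-and-turn cap

## Robot

A 7-joint arm with a two-finger parallel gripper is mounted at the origin on the work surface. World frame = base frame: x ahead of the robot, y to its left, z up, the work surface at z = 0. Lengths are in m, angles in rad, forces in N, time in s.
With the tool pointing down it reaches from about 0.4 to 0.85 m from the base axis. Payload 10.4 kg.
Tool frame: the origin (TCP) lies between the finger pads; the fingertips stand 11 mm ahead of it and the grasp point (between the pads) lies 8 mm behind it; z points along the fingers, y is the line along which they close (so a half turn about z gives the same grasp; the last joint's range is limited). The gripper opens to 87 mm and grips with 3 to 60 N. Pads are 19 mm wide; open, the fingers measure 117 mm over their backs; the gripper's body (75 mm by 190 mm) begins 51 mm behind the grasp point.
Start: joints at [1.088, 0.332, -0.065, 1.46, 0.022, 1.35, -0.088], TCP at [0.277, -0.56, 0.234] pointing down, gripper open.
Joint ranges: [-2.6, 2.6], [-0.5, 2.12], [-1.47, 1.34], [0.16, 2.42], [-1.27, 4.41], [0.06, 2.06], [-2.6, 2.6]. Speed limits (rad/s): [2.22, 2.22, 2.79, 2.79, 3.14, 3.14, 3.14].

## Interface

Orientations are given as a 3x3 rotation matrix whose columns are the frame's x, y, z axes.
In Python, from rig import manip, solver, snapshot, workorder gives the robot as it stands. Calls block until the motion is done:
- manip.movep(position, orientation): joint-space move of the TCP to a pose.
- manip.move_l(position, rotation=None, max_speed=0.15, max_force=None): straight line of the TCP; rotation=None keeps the orientation; max_speed is the mean speed in m/s. With max_force (N) it stops when the force on the tool has changed by that much, and returns True; else False.
- manip.move_j(angles): joint-space move.
- manip.grip(opening, f_grip=None): opening from 0.0 (shut) to 1.0 (fully open); f_grip is the grip in N (None keeps the last); returns when the fingers have stopped.
- manip.dwell(seconds).
- solver.inverse_kinematics(position, orientation): joint angles nearest the present ones, or None.
- snapshot(name): name is "side" or "top" or "wrist"; returns a dict with "frame" (420x560x3 uint8, blue, green, red), "mtx" (3x3 intrinsics, pixels), "xyz" and "rotation" of the camera in the world; the wrist camera has in their place "hand_eye" (4x4, takes a point from camera to tool coordinates, whose origin is the TCP and whose axes are the flange's). Camera axes: x right, y down, z forward; pixel columns grow to the right and rows downward; lengths in m; the calibration is good to about 2 mm. A picture is of the moment at which its call begins: read the wrist's pose just before it. There is no depth.
A pose or a line that the arm cannot do raises manip.PlanningError and nothing moves.
- workorder.finish_job(): hands the job in; it is judged then, once.
Readings, each from a call of its own:
- manip.current_clock(): time.
- manip.current_q(): joint angles.
- manip.current_qd(): joint speeds.
- manip.current_joint_torque(): joint torques, N m.
- manip.current_tcp_pos(): TCP position.
- manip.current_tcp_rot(): TCP orientation.
- manip.current_ft_force(): force on the tool from outside, world axes, zero at the start.
- manip.current_torque(): the same for the moment, N m.
- manip.current_width(): opening from 0.0 (shut) to 1.0 (fully open).
- manip.current_gripper_force(): force on a finger pad.
Only numpy, scipy, OpenCV 4.12 (cv2) and the standard library are available. Lean on these libraries where they do the work, as an engineer would, in place of code of your own. Each camera call takes 0.05 s, during which the arm holds its last target. There are 200 camera calls.

## Task

Stand the square amber bottle, with its white safety cap still locked on, in the square holder and press it down until the holder's sprung floor is fully depressed. Still pressing, twist the cap anticlockwise (seen from above) until it is free, then lift it straight up some ten centimetres and finish holding it there, level and still, in the gripper above the open bottle, which stays upright in the holder. Leave the loupe, the brass movement holder and the watch where they are.

Things in the scene. Friction and masses are not known exactly. Their poses are not given: they have to be found in the camera images.
- bottle: Square amber bottle, paper label, 0.24 to 0.36 kg. Origin: centre of its underside; z up, x and y along the sides of its square body, 58 x 58 mm, 73 mm tall; round neck above, 25 mm across, to 103 mm. It can be carried by its locked cap and then hangs with a little play (1 mm up, 2 mm sideways, 4 degrees of turn).
- cap: White ribbed safety cap, red arrow on top: round, 48 mm across, 30 mm tall, 30 g, gripped round its sides at any yaw. Origin: centre of its underside; z up. Starts locked, origin 86 mm above the bottle's (top at 116 mm), x along the bottle's x. Pushed 4 mm down or more it turns anticlockwise seen from above; 45 to 130 degrees from locked it lifts straight off. Else it holds.
- liner (a joint): Sprung grey liner in the bottle's mouth, 21 mm across, on which the cap's ceiling rests: 0 when up (top 111 mm above the bottle's origin), 0.007 m when the cap is pushed fully down on the bottle. 7 N to start moving, 14 N fully down.
- holder: Aluminium holder fixed to the bench, foot 100 x 100 mm: a square socket 65 x 65 mm inside, walls 5 mm thick, 36 mm high, with a blue lip flaring out 45 degrees to 42 mm high. It keeps the bottle from turning; the bottle fits in any of four quarter turns. Origin: centre of its underside on the bench; x and y along the socket's sides, z up.
- seat (a joint): The holder's sprung black floor, a 61 mm square pad: 0 when up (top 22 mm above the bench), 0.008 m when fully depressed (top 14 mm above the bench). Its spring takes 5.5 N to start and 9.5 N fully down, of which the bottle's weight gives 2 to 4 N. Released, it lifts the bottle again, still standing in the socket.
- loupe: Black eye loupe standing on the bench, 36 mm across, 38 mm tall; bystander. Origin: centre of its underside.
- movement: Round brass movement holder with a watch movement on it, 44 mm across, 17 mm tall; bystander. Origin: centre of its underside.
- watch: Steel wristwatch case with a white face, 40 mm across, 11 mm tall, lying on the bench; bystander. Origin: centre of its underside.

How it is judged:
By the outcome, as a careful person would: the job done as asked, in the order asked, and still so for the second after the job is handed in, while the arm keeps its last pose, push and grip.
It also fails if it takes over 54 s, if anything falls off the work surface, if the arm or the gripper's body presses on something with over 40 N, if the wrist force passes 120 N, or if a joint passes its speed limit or range.

## Working session

There is one attempt and no reset: what is moved stays moved. The work goes in short steps, each a Python script; the robot and the scene stay as the last script left them, time stands still between calls to the robot, and variables do not carry over. Pictures are saved under pics/ and viewed, at most 10 in all, crops included, and the job is handed in when it is done.

```bash
ls; mkdir -p pics; python3 - <<'E'
from rig import manip,snapshot
import cv2,numpy as np
for n in("side","top"):
    s=snapshot(n);cv2.imwrite(f"pics/{n}0.png",s["frame"]);print(n,s["mtx"].tolist(),np.round(s["xyz"],3),np.round(s["rotation"],3).tolist())
print(manip.current_clock(),manip.current_tcp_rot())
E
```

```text
pics
side [[449.2256503266715, 0.0, 273.43159257723863], [0.0, 449.2256503266715, 208.49723324453373], [0.0, 0.0, 1.0]] [0.192 0.64  0.687] [[-0.852, -0.317, 0.417], [-0.524, 0.524, -0.671], [-0.006, -0.79, -0.612]]
top [[458.4513962973649, 0.0, 275.5563895518514], [0.0, 458.4513962973649, 205.5380816262046], [0.0, 0.0, 1.0]] [ 0.433 -0.003  0.825] [[0.002, -0.975, 0.223], [-1.0, -0.002, 0.001], [-0.0, -0.223, -0.975]]
0.1 [[ 8.96134065e-01  4.43783021e-01 -6.06733289e-04]
 [ 4.43783432e-01 -8.96133412e-01  1.08310213e-03]
 [-6.30516393e-05 -1.23986289e-03 -9.99999229e-01]]
```

View pics/top0.png

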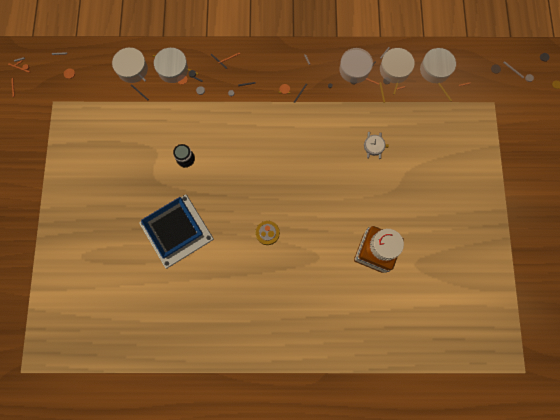

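View pics/side0.png

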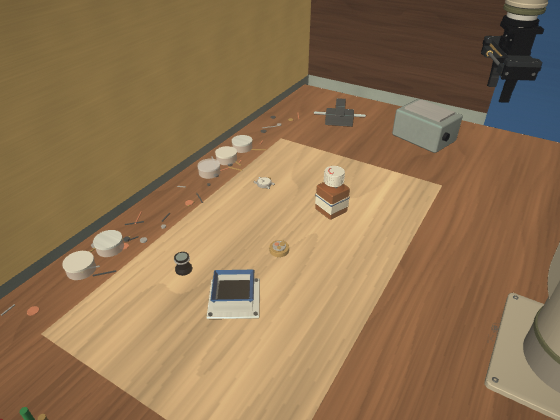

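Top: the cap is at about (386,244) with the arrow, holder at (177,231), movement (267,232), loupe (184,155) and watch (375,145). The side view matches: cap (334,175), holder (234,292). Now I'll get coarse positions by mask and ray.

```bash
cat > h.py <<'E'
from rig import manip,solver,snapshot,workorder
import cv2,numpy as np
def cam(n):
    p,R=np.array(manip.current_tcp_pos()),np.array(manip.current_tcp_rot())
    s=snapshot(n)
    if n=="wrist":
        H=np.array(s["hand_eye"]); s["rotation"]=R@H[:3,:3]; s["xyz"]=p+R@H[:3,3]
    return s
def rays(s,px):
    px=np.atleast_2d(px).astype(float)
    d=np.c_[px,np.ones(len(px))]@np.linalg.inv(s["mtx"]).T@np.array(s["rotation"]).T
    return np.array(s["xyz"],float),d/np.linalg.norm(d,axis=1)[:,None]
def plane(s,px,z):
    o,d=rays(s,px); return o+d*((z-o[2])/d[:,2])[:,None]
def tri(*sp):
    A=np.zeros((3,3));b=np.zeros(3)
    for s,p in sp:
        o,d=rays(s,p);M=np.eye(3)-np.outer(d[0],d[0]);A+=M;b+=M@o
    return np.linalg.solve(A,b)
def project(s,P):
    c=(np.atleast_2d(P)-s["xyz"])@np.array(s["rotation"]);u=c@np.array(s["mtx"]).T
    return u[:,:2]/u[:,2:]
def mask(s,lo,hi,roi=None):
    m=cv2.inRange(cv2.cvtColor(s["frame"],cv2.COLOR_BGR2HSV),np.array(lo),np.array(hi))
    if roi:
        k=np.zeros_like(m);x0,y0,x1,y1=roi;k[y0:y1,x0:x1]=255;m&=k
    return m
def big(m):
    c=cv2.findContours(m,cv2.RETR_EXTERNAL,cv2.CHAIN_APPROX_NONE)[0]
    return max(c,key=cv2.contourArea)
def down(yaw):  # tool x axis at yaw, z down
    c,s=np.cos(yaw),np.sin(yaw);return np.array([[c,s,0],[s,-c,0],[0,0,-1.]])
E
python3 - <<'E'
from h import *
np.set_printoptions(precision=4,suppress=True)
t=cam("top");s=cam("side")
blue=((100,100,30),(125,255,255))
for n,c,roi in(("top",t,(130,185,225,275)),("side",s,(200,255,270,325))):
    b=big(mask(c,*blue,roi)); r=cv2.minAreaRect(b); print(n,"lip",r, plane(c,cv2.boxPoints(r),.042), plane(c,[r[0]],.042))
    c["lip"]=r[0]
print("lip tri",tri((t,t["lip"]),(s,s["lip"])))
for n,c,roi in(("top",t,(365,222,410,265)),("side",s,(320,163,350,190))):
    b=big(mask(c,(0,0,120),(180,60,255),roi)); (e)=cv2.minEnclosingCircle(b);print(n,"cap",e,cv2.boundingRect(b),plane(c,[e[0]],.116))
print(cam("wrist")["hand_eye"], cam("wrist")["mtx"])
for p in((384,155),(184,155),(267,232),(375,145)):print(p,plane(t,[p],.02))
E
```

```text
top lip ((171.41082763671875, 227.34982299804688), (44.06755828857422, 46.13658142089844), 59.30027770996094) [[0.5851 0.2328 0.042 ]
 [0.6274 0.1659 0.042 ]
 [0.5601 0.1238 0.042 ]
 [0.5193 0.19   0.042 ]] [[0.5726 0.1781 0.042 ]]
side lip ((232.5, 271.5), (3.0, 33.0), 90.0) [[0.624  0.1625 0.042 ]
 [0.5677 0.1283 0.042 ]
 [0.5631 0.1352 0.042 ]
 [0.6189 0.1691 0.042 ]] [[0.5934 0.1488 0.042 ]]
lip tri [0.57   0.1723 0.0739]
top cap ((381.5, 240.5), 1.581238865852356) (381, 239, 2, 4) [[ 0.5391 -0.1674  0.116 ]]
side cap ((334.0, 176.0), 11.401854515075684) (324, 166, 21, 21) [[ 0.5255 -0.1609  0.116 ]]
[[-0.0004 -0.9537 -0.3009  0.0825]
 [ 1.     -0.0003 -0.0005 -0.0011]
 [ 0.0004 -0.3009  0.9537 -0.1517]
 [ 0.      0.      0.      1.    ]] [[327.4319   0.     282.1162]
 [  0.     327.4319 204.1884]
 [  0.       0.       1.    ]]
(384, 155) [[ 0.7127 -0.2023  0.02  ]]
(184, 155) [[0.7121 0.1671 0.02  ]]
(267, 232) [[0.5684 0.0129 0.02  ]]
(375, 145) [[ 0.7322 -0.1866  0.02  ]]
```

```bash
python3 - <<'E'
from h import *
np.set_printoptions(precision=3,suppress=True)
for p in((.53,-.165,.28),(.57,.178,.11)):
    for d in range(-180,180,30):
        q=solver.inverse_kinematics(np.array(p),down(np.radians(d)));print(p,d,q)
# two wrist views over the bottle
yaw=np.arctan2(*np.array(manip.current_tcp_rot())[[1,0],0]);print(np.degrees(yaw))
manip.movep(np.array([.53,-.165,.27]),down(yaw)); a=cam("wrist")
manip.move_l(np.array([.46,-.20,.27]),max_speed=.2); b=cam("wrist")
import pickle;pickle.dump((a,b),open("bot.pkl","wb"));print(manip.current_clock())
cv2.imwrite("pics/w1.png",np.hstack([a["frame"],b["frame"]])[:, :]); 
im=cv2.resize(np.hstack([a["frame"],b["frame"]]),(800,300));cv2.imwrite("pics/w1.png",im)
E
```

```text
(0.53, -0.165, 0.28) -180 [ 0.756  0.209 -0.621  1.551  0.123  1.421  1.699]
(0.53, -0.165, 0.28) -150 [ 1.197  0.391 -1.238  1.532  0.37   1.482  2.044]
(0.53, -0.165, 0.28) -120 [ 1.197  0.391 -1.238  1.532  0.37   1.482  2.568]
(0.53, -0.165, 0.28) -90 None
(0.53, -0.165, 0.28) -60 [ 0.48   0.173 -0.297  1.565  0.051  1.411 -2.438]
(0.53, -0.165, 0.28) -30 [ 0.51   0.176 -0.331  1.563  0.058  1.412 -1.92 ]
(0.53, -0.165, 0.28) 0 [ 0.544  0.18  -0.37   1.562  0.065  1.413 -1.402]
(0.53, -0.165, 0.28) 30 [ 0.561  0.181 -0.39   1.561  0.069  1.413 -0.881]
(0.53, -0.165, 0.28) 60 [ 0.619  0.188 -0.457  1.558  0.084  1.415 -0.368]
(0.53, -0.165, 0.28) 90 [ 0.676  0.196 -0.524  1.555  0.099  1.417  0.145]
(0.53, -0.165, 0.28) 120 [ 0.714  0.202 -0.57   1.553  0.11   1.419  0.66 ]
(0.53, -0.165, 0.28) 150 [ 0.718  0.203 -0.575  1.553  0.111  1.419  1.183]
(0.57, 0.178, 0.11) -180 [ 0.415  0.606 -1.059  1.641  0.555  1.228  0.809]
(0.57, 0.178, 0.11) -150 [ 0.511  0.727 -1.246  1.637  0.711  1.307  1.237]
(0.57, 0.178, 0.11) -120 [ 0.511  0.727 -1.246  1.637  0.711  1.307  1.761]
(0.57, 0.178, 0.11) -90 [ 0.511  0.727 -1.246  1.637  0.711  1.307  2.284]
(0.57, 0.178, 0.11) -60 [-1.223  0.651  1.161  1.727 -0.638  1.2   -2.508]
(0.57, 0.178, 0.11) -30 [-0.967  0.449  0.745  1.716 -0.335  1.109 -2.214]
(0.57, 0.178, 0.11) 0 [ 0.319  0.532 -0.905  1.645  0.445  1.185 -2.261]
(0.57, 0.178, 0.11) 30 [ 0.369  0.567 -0.983  1.643  0.499  1.205 -1.772]
(0.57, 0.178, 0.11) 60 [ 0.407  0.598 -1.045  1.641  0.544  1.224 -1.278]
(0.57, 0.178, 0.11) 90 [ 0.395  0.587 -1.024  1.642  0.529  1.217 -0.745]
(0.57, 0.178, 0.11) 120 [ 0.4    0.592 -1.034  1.641  0.536  1.22  -0.226]
(0.57, 0.178, 0.11) 150 [ 0.407  0.598 -1.046  1.641  0.545  1.224  0.292]
26.34486181773246
2.6583
```

View pics/w1.png

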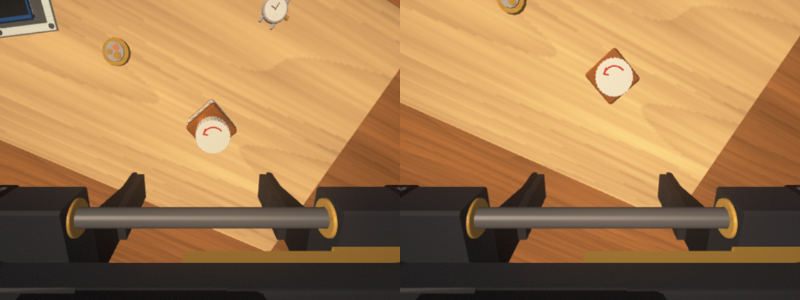

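Left (view a): cap at full-resolution pixel (298,188), bottle tilted in perspective. Right (view b): cap (300,108) with the amber diamond around it. Next I'll measure the cap and body, and take two views of the holder.

```bash
python3 - <<'E'
from h import *
import pickle
np.set_printoptions(precision=4,suppress=True)
a,b=pickle.load(open("bot.pkl","rb"))
ims=[]
for c,roi in((a,(250,130,345,225)),(b,(250,60,350,155))):
    w=big(cv2.morphologyEx(mask(c,(0,0,150),(40,70,255),roi),cv2.MORPH_CLOSE,np.ones((5,5)))); 
    am=mask(c,(0,110,30),(14,255,200),roi)
    c["w"]=cv2.fitEllipse(w); c["a"]=big(am); print(c["w"],cv2.minAreaRect(c["a"]))
    f=c["frame"].copy();cv2.drawContours(f,[w],-1,(255,0,0),1);cv2.drawContours(f,[c["a"]],-1,(0,255,0),1)
    x0,y0,x1,y1=roi;ims.append(cv2.resize(f[y0:y0+95,x0:x0+95],(380,380),interpolation=0))
    print(plane(c,[c["w"][0]],.116))
print("cap top",tri((a,a["w"][0]),(b,b["w"][0])))
yaw=np.radians(26.34);hs=[]
for p in((.52,.12,.27),(.47,.19,.27)):
    manip.movep(np.array(p),down(yaw)); hs.append(cam("wrist"))
pickle.dump(hs,open("hol.pkl","wb"));print(manip.current_clock())
cv2.imwrite("pics/m1.png",np.hstack(ims));cv2.imwrite("pics/w2.png",cv2.resize(np.hstack([h["frame"] for h in hs]),(800,300)))
E
```

```text
((297.372802734375, 188.89564514160156), (46.62486267089844, 49.48564529418945), 172.02015686035156) ((295.6415710449219, 179.1154022216797), (53.99131774902344, 53.7811164855957), 48.6522216796875)
[[ 0.537  -0.1779  0.116 ]]
((299.2659606933594, 107.47615814208984), (50.14421081542969, 52.55052947998047), 5.927244186401367) ((297.216796875, 106.24778747558594), (57.28990173339844, 58.32469177246094), 48.8140754699707)
[[ 0.5352 -0.1791  0.116 ]]
cap top [ 0.5352 -0.1794  0.1075]
4.425
```

View pics/m1.png

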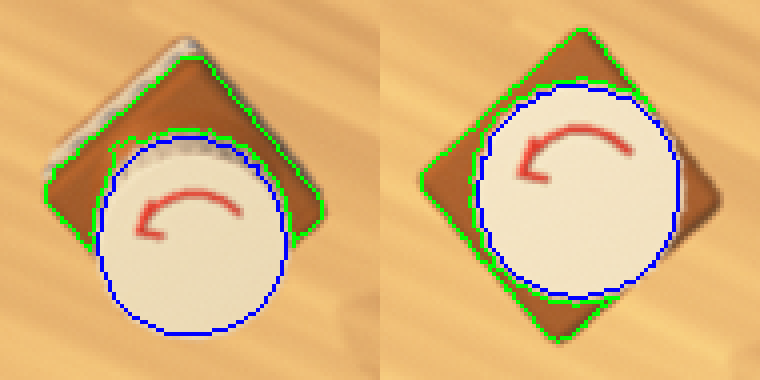

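View pics/w2.png

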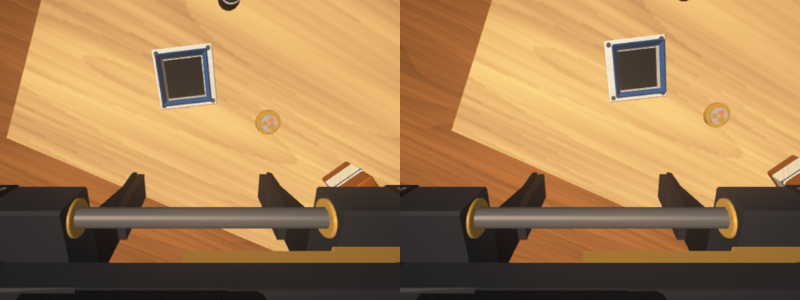

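Mask outlines fit: the blue ellipse lies on the cap top in both crops, and in crop b the four body corners are at about full-resolution (300.5,67), (260,105), (335.5,110), (295,146). The holder's blue lip is at about (258,106) and (890-560,97) at full resolution.

```bash
python3 - <<'E'
from h import *
import pickle
np.set_printoptions(precision=4,suppress=True)
a,b=pickle.load(open("bot.pkl","rb"));hs=pickle.load(open("hol.pkl","rb"))
P=plane(b,[(300.5,67),(260,105.3),(295,145.7),(335.5,110)],.073)
print("shoulder",P.mean(0),[np.linalg.norm(P[i]-P[i-1]) for i in range(4)],[np.degrees(np.arctan2(*(P[i]-P[i-1])[[1,0]]))%90 for i in range(4)])
for c,roi in zip(hs,((205,50,310,160),(280,40,385,150))):
    m=cv2.morphologyEx(mask(c,(100,120,40),(125,255,255),roi),cv2.MORPH_CLOSE,np.ones((3,3)))
    k=big(m); W=plane(c,k[:,0,:],.042)
    r=cv2.minAreaRect((W[:,:2]*1000).astype(np.float32));print("lip",r)
    c["c"]=np.array(cv2.minAreaRect(k)[0])
    # foot: white
    f=big(cv2.morphologyEx(cv2.bitwise_or(m,mask(c,(0,0,120),(180,60,255),roi)),cv2.MORPH_CLOSE,np.ones((7,7))))
    W=plane(c,f[:,0,:],.006);print("foot",cv2.minAreaRect((W[:,:2]*1000).astype(np.float32)))
print("lip tri",tri(*[(c,project(c,[[*np.array(cv2.minAreaRect((plane(c,[c["c"]],.042)[:,:2]).astype(np.float32))[0]),.042]])[0]) for c in hs]))
E
```

```text
shoulder [ 0.5346 -0.1801  0.073 ] [np.float64(0.054790076620627744), np.float64(0.054485631898327946), np.float64(0.05463738111460461), np.float64(0.05482347707817258)] [np.float64(68.09356924753048), np.float64(67.88141611576236), np.float64(67.74010076515434), np.float64(67.72205335304044)]
lip ((602.9417114257812, 154.1214141845703), (44.75201416015625, 3.677906036376953), 32.42595672607422)
foot ((573.6522216796875, 177.5145721435547), (97.97889709472656, 98.18704223632812), 32.516334533691406)
lip ((603.1033935546875, 154.75608825683594), (44.68794250488281, 5.442436695098877), 30.89980697631836)
foot ((573.417236328125, 177.65493774414062), (98.12688446044922, 98.41193389892578), 32.516090393066406)
lip tri [0.6036 0.1545 0.0402]
```

```bash
python3 - <<'E'
from h import *
np.set_printoptions(precision=4,suppress=True)
B=np.array([.535,-.179]);H=np.array([.5735,.1776]);g=np.radians(95.35);Y=np.radians(60)
manip.grip(1.0,50)
manip.movep(np.array([*B,.20]),down(g))
print("hit",manip.move_l(np.array([*B,.096]),max_speed=.1,max_force=8),manip.current_tcp_pos())
manip.grip(0.0,50);print("w",manip.current_width()*.087,manip.current_gripper_force())
f0=np.array(manip.current_ft_force())
manip.move_l(np.array([*B,.196]),max_speed=.1);print("lift dF",np.array(manip.current_ft_force())-f0)
manip.move_l(np.array([*H,.196]),down(Y),max_speed=.12);manip.dwell(.4)
print(manip.current_q(),manip.current_tcp_pos(),manip.current_width()*.087,manip.current_clock())
s=cam("side");cv2.imwrite("pics/s1.png",cv2.resize(s["frame"][150:330,140:340],(800,720))[:600])
w=cam("wrist");cv2.imwrite("pics/w3.png",w["frame"])
E
```

```text
hit False [ 0.5355 -0.1791  0.0967]
w 0.04589465681314236 49.99951923295157
lift dF [-2.7857 -0.4156 -4.3733]
[ 0.091   0.3592 -0.5852  1.5558  0.2037  1.288  -1.0454] [0.5735 0.1776 0.196 ] 0.04555254403107314 12.95
```

View pics/s1.png

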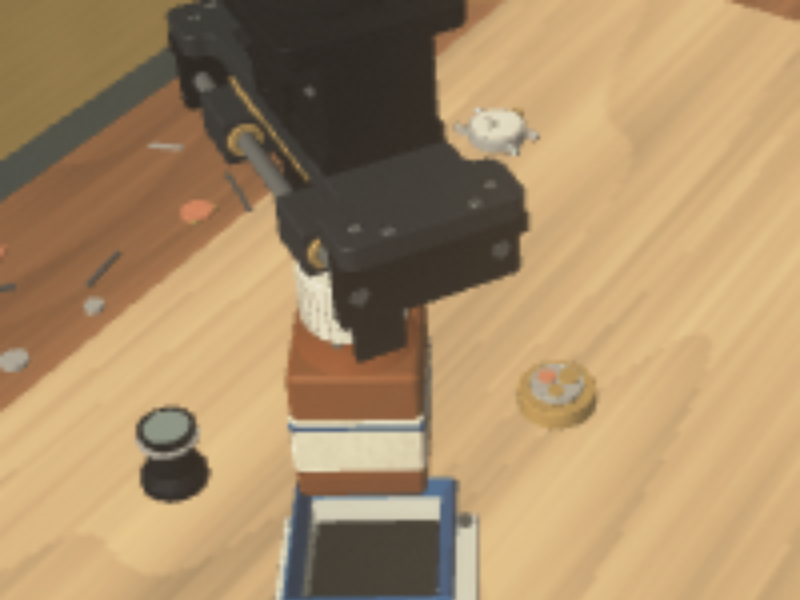

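Side crop: the bottle hangs upright, its lower edge at crop (290–427,480) sits parallel to the blue lip (285–455,490), and the bystanders are undisturbed. Lowering with a force guard.

```bash
python3 - <<'E'
from h import *
np.set_printoptions(precision=4,suppress=True)
H=np.array([.5735,.1776])
f0=np.array(manip.current_ft_force())
for z in(.145,.122):
    hit=manip.move_l(np.array([*H,z]),max_speed=.05,max_force=7)
    print(hit,manip.current_tcp_pos(),np.array(manip.current_ft_force())-f0)
    if hit:break
print(manip.current_width()*.087,manip.current_clock())
s=cam("side");cv2.imwrite("pics/s2.png",cv2.resize(s["frame"][190:340,160:310],(600,600)))
E
```

```text
False [0.5737 0.1777 0.1454] [0.2737 0.2897 0.8174]
False [0.5735 0.1776 0.1219] [0.6155 1.1261 0.4429]
0.04593762453370778 14.825
```

View pics/s2.png

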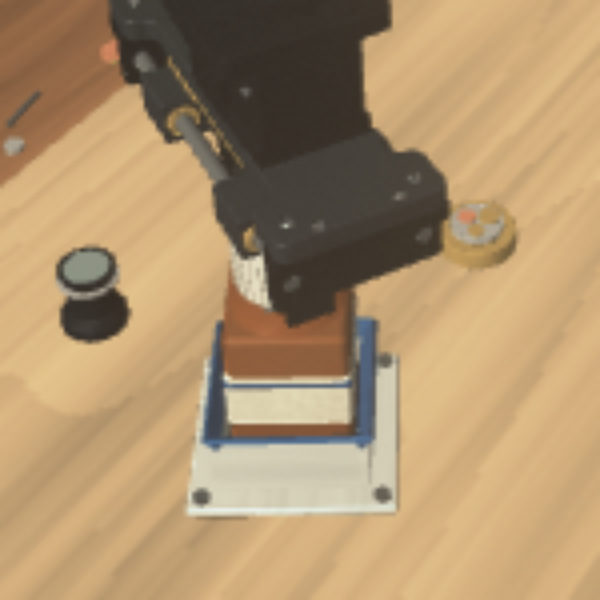

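In the socket: the body stands inside the blue lip (crop 222–355 within 205–375). Now I'll press in steps and log force against height.

```bash
python3 - <<'E'
from h import *
np.set_printoptions(precision=4,suppress=True)
H=np.array([.5735,.1776])
f0=np.array(manip.current_ft_force())
z=.122
while z>.099:
    z-=.0015
    manip.move_l(np.array([*H,z]),max_speed=.03)
    f=np.array(manip.current_ft_force())-f0
    print(round(z,4),np.array(manip.current_tcp_pos()),f,round(manip.current_width()*.087,5))
    if f[2]>24:break
print(manip.current_clock())
q=np.array(manip.current_q());print(q)
for d in(90,120,150,160):print(d,solver.inverse_kinematics(np.array([*H,z]),down(np.radians(d))))
s=cam("side");cv2.imwrite("pics/s3.png",cv2.resize(s["frame"][190:340,160:310],(600,600)))
E
```

```text
0.1205 [0.5735 0.1776 0.1206] [ 0.4832  0.226  -0.3334] 0.04598
0.119 [0.5735 0.1776 0.1189] [ 0.4151  0.6668 -1.8797] 0.04597
0.1175 [0.5737 0.1777 0.1177] [0.2351 0.4938 0.6214] 0.04613
0.116 [0.5738 0.1777 0.1164] [ 0.5726 -0.5769  5.9161] 0.04609
0.1145 [0.5737 0.1777 0.1147] [0.5934 0.8807 6.1854] 0.04605
0.113 [0.5737 0.1777 0.1131] [0.745  0.154  6.3474] 0.04586
0.1115 [0.5736 0.1776 0.1116] [1.3269 0.6006 7.3115] 0.04554
0.11 [0.5736 0.1777 0.1102] [ 0.9496 -0.0621  8.5294] 0.04608
0.1085 [0.5737 0.1777 0.1089] [-0.1458  0.8555  9.4716] 0.04576
0.107 [0.5738 0.1777 0.1076] [ 0.2869 -0.2166 10.618 ] 0.0458
0.1055 [0.5739 0.1778 0.1063] [-0.4328 -0.4004 10.9845] 0.04587
0.104 [0.574  0.1778 0.105 ] [-0.4277 -0.3507 12.2442] 0.04595
0.1025 [0.574  0.1779 0.1036] [-1.5378 -1.5572 13.356 ] 0.04591
0.101 [0.5742 0.1779 0.1024] [-2.0274 -0.4237 17.0155] 0.04582
0.0995 [0.5747 0.1782 0.1023] [-4.3708 -2.3402 26.6431] 0.04587
18.625
[ 0.0727  0.4444 -0.5643  1.6552  0.2602  1.1141 -1.0862]
90 [ 0.1418  0.469  -0.6553  1.6544  0.3103  1.1245 -0.5967]
120 [ 0.2093  0.4957 -0.7477  1.6508  0.364   1.1396 -0.1093]
150 [ 0.2752  0.5282 -0.8418  1.6475  0.4228  1.1583  0.3752]
160 [ 0.2962  0.5403 -0.8729  1.6465  0.4432  1.1654  0.5363]
```

Contact was at TCP 0.117 and it bottomed at 0.1023, about 15 mm (seat 8 + liner 7). Twisting under that press.

```bash
python3 - <<'E'
from h import *
np.set_printoptions(precision=4,suppress=True)
H=np.array([.5735,.1776]);z=.0995
for d in range(68,157,8):
    t=manip.current_clock()
    manip.move_l(np.array([*H,z]),down(np.radians(d)))
    R=np.array(manip.current_tcp_rot());f=np.array(manip.current_ft_force());p=np.array(manip.current_tcp_pos())
    print(d,np.degrees(np.arctan2(R[1,0],R[0,0])),p,f,np.array(manip.current_torque())[2],round(manip.current_clock()-t,2))
    z+= -.0008 if f[2]<18 else (.0008 if f[2]>34 else 0)
print(manip.current_clock(),manip.current_width()*.087)
s=cam("side");cv2.imwrite("pics/s4.png",cv2.resize(s["frame"][190:340,160:310],(600,600)))
E
```

```text
68 68.02628541281467 [0.575  0.1782 0.1023] [-2.3562 -1.3059 23.0305] 0.03499665924906845 0.29
76 76.04160792696013 [0.5753 0.1782 0.1023] [-2.1866 -1.8214 21.4139] 0.22311841108673955 0.29
84 84.05389632696688 [0.5753 0.1783 0.1023] [-0.7174 -0.7267 22.4023] 0.32245158572111915 0.29
92 92.04890213941303 [0.5752 0.1784 0.1023] [-1.3167 -0.4758 22.1588] 0.24038452541721828 0.29
100 100.03867571570466 [0.5751 0.1784 0.1023] [-2.9043 -0.8656 22.2738] 0.08605270415233553 0.29
108 108.03235963322987 [0.5751 0.1783 0.1023] [-1.8532 -1.6703 23.4072] 0.1409933644611279 0.29
116 116.05311181628821 [0.5752 0.1783 0.1023] [-2.0298 -0.8402 22.1118] 0.3314835671187118 0.29
124 124.0575747595494 [0.5749 0.1783 0.1023] [-2.9846 -1.0817 23.5908] 0.34441635463850945 0.29
132 132.04382440684557 [0.5749 0.1784 0.1022] [-2.8289 -1.4945 23.8645] 0.08929686582691602 0.29
140 140.0276722761936 [0.5749 0.1781 0.1023] [-3.6933 -2.4155 25.9776] 0.052901069232984974 0.29
148 148.02851839821147 [0.575  0.178  0.1023] [-4.0858 -3.3634 24.9562] 0.13801810081440535 0.29
156 156.04292382741446 [0.5749 0.1781 0.1023] [-2.7306 -2.9119 24.8703] 0.2312749971077589 0.29
22.175 0.04578834129576188
```

View pics/s4.png

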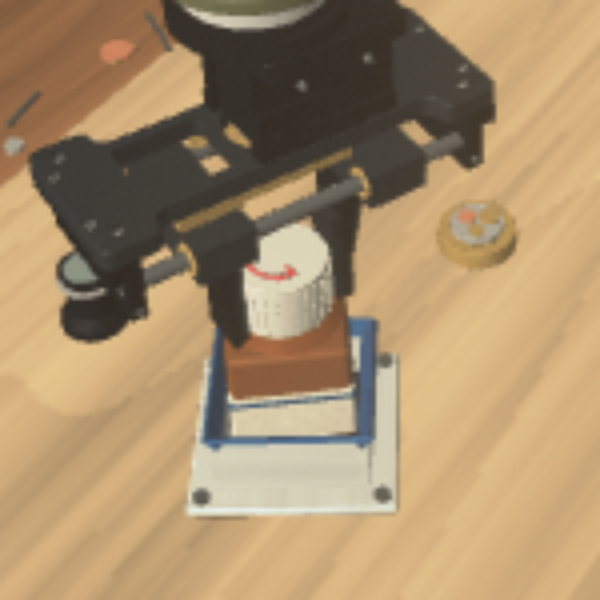

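The cap turned with the gripper: the red arrow is now at crop (272,272) on the near side, about 96° round, and the bottle is still square in the socket. Lifting.

```bash
python3 - <<'E'
from h import *
np.set_printoptions(precision=4,suppress=True)
p=np.array(manip.current_tcp_pos());R=down(np.radians(156))
for z in(.125,.160,.205):
    manip.move_l(np.array([p[0],p[1],z]),R,max_speed=.05);print(manip.current_tcp_pos(),manip.current_ft_force())
manip.dwell(1.0)
print(manip.current_tcp_pos(),manip.current_tcp_rot()[2],manip.current_width()*.087,manip.current_gripper_force(),np.abs(manip.current_qd()).max(),manip.current_clock())
s=cam("side");t=cam("top");cv2.imwrite("pics/s5.png",np.hstack([cv2.resize(s["frame"][170:340,150:320],(400,400)),cv2.resize(t["frame"][150:290,110:250],(400,400))]))
E
```

```text
[0.5746 0.1778 0.1245] [ 0.256  -0.6583 -3.316 ]
[0.5748 0.1779 0.1597] [ 0.5784  0.1409 -4.1639]
[0.5748 0.1779 0.2046] [ 0.1734  0.107  -3.2712]
[0.5749 0.178  0.205 ] [-0. -0. -1.] 0.04595739226228308 49.99882489006268 0.000997695442650675 25.7833
```

View pics/s5.png

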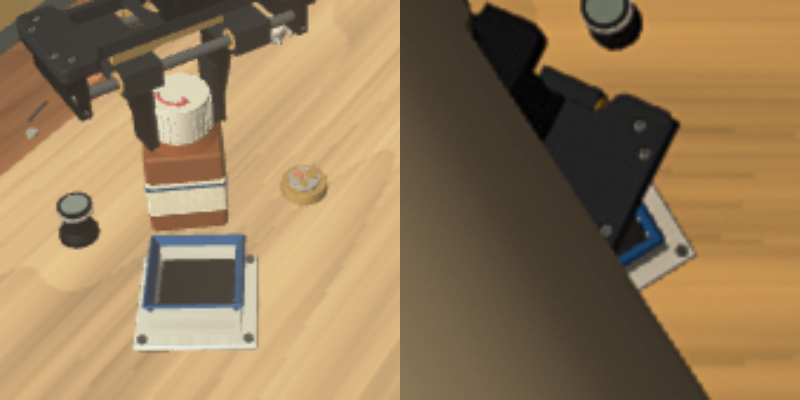

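The bottle came up with the cap, so it isn't free. I'll measure how far the cap really turned from the arrow.

```bash
python3 - <<'E'
from h import *
import pickle
np.set_printoptions(precision=4,suppress=True)
a,b=pickle.load(open("bot.pkl","rb"));s=cam("side")
def arrow(c,roi,z,cen):
    h=cv2.cvtColor(c["frame"],cv2.COLOR_BGR2HSV);x0,y0,x1,y1=roi
    m=mask(c,(0,90,120),(9,255,255),roi)|mask(c,(170,90,120),(180,255,255),roi)
    yx=np.argwhere(m)[:,::-1]
    W=plane(c,yx,z)[:,:2]-cen;W=W[np.linalg.norm(W,axis=1)<.02];v=W.mean(0)
    print(len(W),v,np.degrees(np.arctan2(v[1],v[0])))
arrow(b,(280,83,325,135),.116,np.array([.5352,-.1791]))
arrow(a,(276,165,320,212),.116,np.array([.537,-.1779]))
p=np.array(manip.current_tcp_pos())
w=big(cv2.morphologyEx(mask(s,(0,0,120),(40,70,255),(210,198,245,235)),cv2.MORPH_CLOSE,np.ones((3,3))));print(cv2.boundingRect(w),project(s,[[p[0],p[1],.2243]]))
arrow(s,(205,195,248,235),.2243,p[:2])
im=s["frame"][190:270,190:270];cv2.imwrite("pics/s6.png",cv2.resize(im,(560,560)))
E
```

```text
104 [0.0067 0.0075] 47.92097064317693
93 [0.0048 0.0063] 53.130996185922974
(215, 201, 25, 31) [[224.5388 209.808 ]]
23 [-0.0019  0.0076] 103.85777010085744
```

View pics/s6.png

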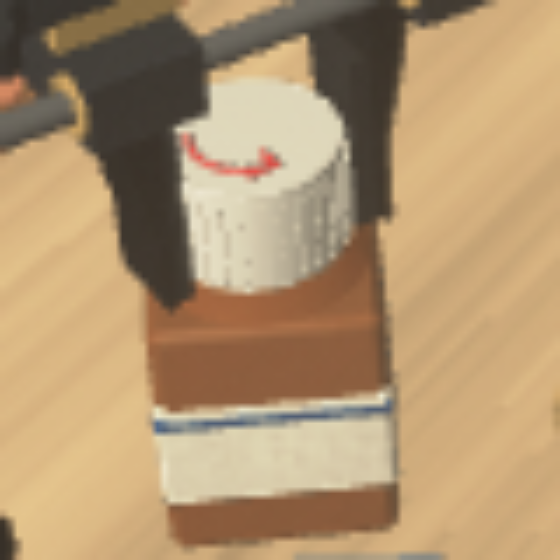

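```bash
python3 - <<'E'
from h import *
import pickle
np.set_printoptions(precision=1,suppress=True,linewidth=160)
a,b=pickle.load(open("bot.pkl","rb"))
s=cam("side");w=cam("wrist");t=cam("top");pickle.dump((s,w,t,np.array(manip.current_tcp_pos())),open("now.pkl","wb"))
def strip(c,fr,cen,z0,yaw):
    n=np.array([np.cos(np.radians(yaw)),np.sin(np.radians(yaw))]);tg=np.array([-n[1],n[0]])
    for h in(.062,.045,.035,.025,.015):
        P=[[*(cen+n*.029+tg*u),z0+h] for u in(-.022,-.011,0,.011,.022)]
        q=np.round(project(c,P)).astype(int)
        hs=cv2.cvtColor(fr,cv2.COLOR_BGR2HSV)
        print("  ",h,[tuple(int(v) for v in hs[y,x]) if 0<=x<560 and 0<=y<420 else None for x,y in q])
B=np.array([.535,-.1795])
s0=cv2.imread("pics/side0.png");t0=cv2.imread("pics/top0.png")
print("side0 A");strip(s,s0,B,0,67.85);print("side0 B");strip(s,s0,B,0,157.85)
print("top0 A");strip(t,t0,B,0,67.85)
print("a A");strip(a,a["frame"],B,0,67.85);print("a D");strip(a,a["frame"],B,0,-22)
p=np.array(manip.current_tcp_pos())[:2];z=.107
print("now side 126");strip(s,s["frame"],p,z,126)
print("now wrist 126");strip(w,w["frame"],p,z,126);print("now wrist 216");strip(w,w["frame"],p,z,216)
E
```

```text
side0 A
   0.062 [(12, 149, 142), (13, 146, 141), (12, 147, 142), (12, 145, 142), (12, 146, 143)]
   0.045 [(21, 55, 180), (23, 36, 185), (40, 10, 146), (47, 11, 162), (45, 10, 159)]
   0.035 [(23, 50, 225), (22, 53, 220), (23, 52, 226), (23, 51, 224), (23, 51, 224)]
   0.025 [(23, 53, 222), (23, 53, 221), (22, 54, 218), (22, 54, 218), (23, 52, 222)]
   0.015 [(12, 147, 142), (13, 146, 141), (12, 146, 141), (12, 148, 141), (12, 146, 141)]
side0 B
   0.062 [(14, 136, 109), (13, 138, 109), (13, 135, 108), (13, 136, 107), (14, 140, 104)]
   0.045 [(113, 37, 89), (70, 7, 115), (26, 19, 107), (40, 7, 111), (21, 56, 155)]
   0.035 [(20, 59, 160), (20, 56, 158), (20, 57, 161), (20, 56, 160), (19, 56, 154)]
   0.025 [(20, 58, 158), (21, 57, 157), (20, 56, 158), (20, 56, 155), (21, 56, 150)]
   0.015 [(13, 136, 109), (14, 137, 108), (13, 136, 107), (13, 135, 106), (13, 135, 104)]
top0 A
   0.062 [(14, 255, 109), (13, 242, 95), (13, 250, 98), (14, 255, 104), (14, 255, 112)]
   0.045 [(12, 163, 105), (13, 220, 95), (13, 159, 106), (12, 167, 98), (12, 196, 100)]
   0.035 [(14, 122, 121), (16, 47
[... 1761 characters left out ...]
[(19, 73, 229), (19, 73, 227), (18, 72, 230), (18, 73, 228), (18, 75, 225)]
   0.025 [(18, 73, 230), (18, 73, 229), (14, 110, 181), (13, 117, 168), (11, 163, 142)]
   0.015 [(12, 187, 147), (11, 179, 141), (11, 183, 135), (11, 179, 131), (11, 125, 96)]
now wrist 216
   0.062 [(12, 163, 102), (12, 158, 103), (12, 161, 100), (13, 136, 109), (13, 114, 67)]
   0.045 [(11, 148, 105), (13, 135, 108), (13, 138, 109), (15, 94, 130), (15, 66, 120)]
   0.035 [(17, 78, 212), (12, 121, 114), (15, 83, 132), (14, 75, 125), (14, 64, 127)]
   0.025 [(150, 17, 91), (14, 80, 128), (14, 81, 133), (14, 60, 119), (16, 63, 118)]
   0.015 [(16, 78, 150), (15, 64, 120), (14, 61, 113), (15, 89, 132), (15, 118, 193)]
```

```bash
python3 - <<'E'
from h import *
np.set_printoptions(precision=4,suppress=True)
H=np.array([.5735,.1776]);R=down(np.radians(148))
manip.move_l(np.array([*H,.19]),R,max_speed=.1);manip.dwell(.2)
f0=np.array(manip.current_ft_force())
hit=manip.move_l(np.array([*H,.125]),max_speed=.06,max_force=7);print(hit,manip.current_tcp_pos())
z=.1235
while not hit and z>.095:
    z-=.0015;manip.move_l(np.array([*H,z]),max_speed=.05)
    f=np.array(manip.current_ft_force())-f0
    print(round(z,4),np.array(manip.current_tcp_pos()),f,round(manip.current_width()*.087,5))
    if f[2]>26:break
print(manip.current_clock())
s=cam("side");cv2.imwrite("pics/q1.png",s["frame"])
E
```

```text
False [0.5738 0.1777 0.1255]
0.122 [0.5735 0.1775 0.1219] [ 1.2788 -1.1479 -0.4594] 0.0455
0.1205 [0.5735 0.1776 0.1204] [0.5181 0.0284 0.116 ] 0.04553
0.119 [0.5734 0.1776 0.1189] [ 0.8226 -0.0081  0.6424] 0.04603
0.1175 [0.5734 0.1776 0.1174] [ 1.0868  1.3434 -0.0051] 0.04601
0.116 [0.5734 0.1776 0.1159] [ 0.8153 -0.2267 -0.3128] 0.0457
0.1145 [0.5734 0.1776 0.1144] [ 0.7815 -0.1445  0.0919] 0.04587
0.113 [0.5735 0.1776 0.1129] [ 1.298  -0.4007  0.3197] 0.0458
0.1115 [0.5734 0.1776 0.1114] [0.7116 1.298  0.0035] 0.04565
0.11 [0.5736 0.1778 0.1104] [-0.9834 -0.9129  5.626 ] 0.0456
0.1085 [0.5736 0.1777 0.1087] [-0.8578  0.0545  5.8576] 0.04578
0.107 [0.5735 0.1777 0.107 ] [-1.4362 -0.5967  6.7765] 0.04575
0.1055 [0.5735 0.1776 0.1055] [-1.6377  0.1179  7.4122] 0.04596
0.104 [0.5736 0.1777 0.1041] [-1.3641 -0.5109  8.0643] 0.04594
0.1025 [0.5736 0.1777 0.1027] [-1.4037 -0.3147  8.4279] 0.04574
0.101 [0.574  0.1779 0.1024] [-4.0656 -1.1856 18.1084] 0.04579
0.0995 [0.5745 0.1781 0.1023] [-6.2686 -2.8827 29.4524] 0.04577
31.8167
```

The liner is still compressed: contact came at 0.1105 with only the seat's 8 mm travel left. So the cap is caught part-turned. I'll twist further, watching the bottle's own yaw (label line) and the cap arrow numerically.

```bash
cat >> h.py <<'E'
def look(s,ztop=.1210,p=(.5745,.178)):
    m=mask(s,(95,60,30),(130,255,255),(219,280,247,297));yx=np.argwhere(m)[:,::-1].astype(np.float32)
    sl=None
    if len(yx)>8:
        v=cv2.fitLine(yx,cv2.DIST_HUBER,0,.01,.01).ravel();sl=round(float(np.degrees(np.arctan2(-v[1]/.612,v[0]))),1)
    roi=(212,238,250,268)
    r=mask(s,(0,90,120),(9,255,255),roi)|mask(s,(170,90,120),(180,255,255),roi)
    W=plane(s,np.argwhere(r)[:,::-1],ztop)[:,:2]-np.array(p);W=W[np.linalg.norm(W,axis=1)<.017]
    ang=round(float(np.degrees(np.arctan2(*W.mean(0)[::-1]))),1) if len(W) else None
    return len(yx),sl,len(W),ang
E
python3 - <<'E'
from h import *
np.set_printoptions(precision=3,suppress=True)
H=np.array([.5735,.1776]);z=.0998
s={"frame":cv2.imread("pics/q1.png")};c=cam("side");print("before",look(c))
for d in range(156,181,8):
    manip.move_l(np.array([*H,z]),down(np.radians(d)))
    f=np.array(manip.current_ft_force());c=cam("side");cv2.imwrite(f"pics/tw{d}.png",c["frame"])
    print(d,np.array(manip.current_tcp_pos()),f,np.array(manip.current_torque()),look(c))
print(manip.current_clock())
E
```

```text
before (4, None, 19, 79.5)
156 [0.575 0.178 0.102] [-3.13  -1.491 21.375] [-0.455  0.672 -0.02 ] (12, 8.1, 20, 111.0)
164 [0.575 0.178 0.102] [-3.959 -1.929 21.775] [-0.406  0.741  0.278] (12, 8.1, 17, 131.8)
172 [0.575 0.178 0.102] [-4.678 -2.989 22.037] [-0.551  0.746  0.082] (11, 8.8, 15, 149.8)
180 [0.575 0.178 0.102] [-2.662 -3.668 21.778] [-0.751  0.633  0.122] (12, 8.6, 9, 168.1)
33.2833
```

```bash
python3 - <<'E'
from h import *
np.set_printoptions(precision=3,suppress=True)
p=np.array(manip.current_tcp_pos())
for z in(.108,.1125,.1145):
    manip.move_l(np.array([p[0],p[1],z]),max_speed=.05);manip.dwell(.15)
    print(manip.current_tcp_pos(),manip.current_ft_force(),manip.current_torque())
c=cam("side");cv2.imwrite("pics/up1.png",c["frame"]);print(look(c,.133),manip.current_clock())
# crop comparisons: arrow pixels now and in stored frames
for n in("q1","tw156","tw180","up1"):
    im=cv2.imread(f"pics/{n}.png");k={"frame":im}
    r=mask(k,(0,90,120),(9,255,255),(205,232,255,272))|mask(k,(170,90,120),(180,255,255),(205,232,255,272))
    w=mask(k,(0,0,120),(40,75,255),(205,228,255,275))
    print(n,np.argwhere(r)[:,::-1].mean(0),r.astype(bool).sum(),cv2.boundingRect(np.argwhere(r)[:,::-1].astype(np.int32)),cv2.boundingRect(big(w)))
E
```

```text
[0.575 0.178 0.108] [-2.861 -0.643  5.187] [-0.237  0.48  -0.05 ]
[0.575 0.178 0.112] [-2.39  -1.16   3.097] [-0.262  0.52  -0.04 ]
[0.575 0.178 0.115] [-1.916 -2.012  3.114] [-0.368  0.311 -0.088]
(12, 8.6, 10, 172.2) 34.6
q1 [225.889 257.167] 18 (221, 253, 12, 7) (219, 245, 25, 30)
tw156 [227.7 257.8] 20 (221, 256, 13, 4) (220, 245, 23, 30)
tw180 [232.889 257.556] 9 (231, 256, 5, 4) (226, 247, 17, 28)
up1 [232.5 252.3] 10 (230, 251, 6, 4) (226, 242, 17, 28)
```

```bash
python3 - <<'E'
from h import *
np.set_printoptions(precision=3,suppress=True)
p=np.array(manip.current_tcp_pos())
for z in(.1175,.121,.126):
    manip.move_l(np.array([p[0],p[1],z]),max_speed=.05);manip.dwell(.15)
    print(manip.current_tcp_pos(),manip.current_ft_force(),manip.current_torque())
c=cam("side");cv2.imwrite("pics/up2.png",c["frame"]);print(manip.current_clock())
def rows(n):
    im=cv2.cvtColor(cv2.imread(f"pics/{n}.png"),cv2.COLOR_BGR2HSV)
    print(n,[tuple(int(v) for v in im[y,233]) for y in range(236,302,2)])
for n in("tw180","up1","up2"):rows(n)
E
```

```text
[0.575 0.178 0.118] [-2.212 -1.604  2.32 ] [-0.187  0.333 -0.057]
[0.575 0.178 0.121] [ 1.11   0.372 -2.846] [-0.005 -0.128 -0.012]
[0.575 0.178 0.126] [ 1.087 -0.907 -3.369] [ 0.029 -0.067 -0.018]
35.85
tw180 [(18, 115, 102), (16, 48, 69), (16, 48, 69), (18, 41, 75), (19, 40, 70), (19, 41, 68), (16, 55, 60), (15, 61, 59), (15, 59, 61), (17, 60, 60), (15, 57, 142), (2, 163, 178), (23, 41, 222), (24, 45, 217), (22, 47, 202), (21, 47, 185), (22, 48, 192), (22, 48, 193), (21, 47, 184), (13, 138, 140), (11, 152, 151), (12, 150, 155), (13, 141, 143), (12, 140, 138), (12, 142, 138), (12, 140, 138), (17, 85, 195), (109, 79, 113), (22, 55, 216), (20, 55, 214), (22, 54, 217), (22, 55, 214), (107, 107, 146)]
up1 [(18, 42, 73), (19, 30, 95), (18, 39, 66), (17, 62, 58), (16, 57, 58), (18, 58, 57), (17, 61, 59), (9, 81, 123), (6, 112, 202), (24, 43, 222), (24, 43, 220), (22, 45, 186), (21, 47, 183), (21, 47, 191), (21, 47, 191), (21, 46, 183), (21, 47, 190), (11, 153, 150), (11, 153, 152), (11, 152, 151), (12, 145, 167), (12, 141, 139), (12, 141, 139), (12, 141, 139), (12, 141, 139), (22, 54, 219), (23, 52, 220), (22, 53, 217), (22, 54, 218), (22, 53, 216), (24, 48, 227), (12, 141, 127), (107, 105, 146)]
up2 [(17, 60, 60), (16, 67, 57), (16, 65, 59), (15, 61, 59), (21, 44, 109), (2, 165, 240), (5, 123, 183), (23, 41, 222), (22, 47, 211), (21, 46, 193), (21, 48, 182), (22, 46, 182), (21, 47, 183), (21, 47, 191), (16, 73, 167), (11, 154, 149), (11, 154, 151), (11, 154, 152), (12, 149, 161), (12, 142, 138), (12, 141, 139), (12, 141, 139), (12, 141, 139), (17, 88, 196), (108, 80, 118), (22, 54, 218), (22, 54, 216), (22, 53, 218), (21, 54, 216), (12, 143, 127), (12, 141, 127), (12, 143, 127), (107, 107, 146)]
```

```bash
python3 - <<'E'
from h import *
np.set_printoptions(precision=3,suppress=True)
p=np.array(manip.current_tcp_pos())
for z,d in((.119,180),(.119,186),(.119,192),(.119,186)):
    manip.move_l(np.array([p[0],p[1],z]),down(np.radians(d)),max_speed=.05)
    m=np.array(manip.current_torque());c=cam("side");cv2.imwrite(f"pics/t_{d}.png",c["frame"])
    print(d,manip.current_tcp_pos(),manip.current_ft_force(),m,look(c,.1375))
    if abs(m[2])>1:break
print(manip.current_clock())
E
```

```text
180 [0.575 0.178 0.119] [-0.055 -1.124 -3.809] [-0.02  -0.174 -0.006] (12, 8.8, 12, 167.8)
186 [0.575 0.178 0.119] [-0.203 -0.407 -3.17 ] [ 0.092 -0.109 -0.003] (10, 10.4, 2, -167.4)
192 [0.575 0.178 0.119] [-1.153  0.393 -0.293] [0.139 0.142 0.02 ] (9, 10.2, 0, None)
186 [0.575 0.178 0.119] [ 0.428  0.103 -0.873] [ 0.258 -0.111  0.011] (14, -0.0, 2, -167.4)
37.1167
```

At 192° the wrist load fell to −0.3 N (cap only): the cap is free and the bottle dropped back on its seat. I'll press fully once more, finish the twist under press, and lift.

```bash
python3 - <<'E'
from h import *
np.set_printoptions(precision=3,suppress=True)
H=np.array([.5742,.1778]);R=down(np.radians(186))
def rd(t):print(t,np.array(manip.current_tcp_pos()),np.array(manip.current_ft_force()),np.array(manip.current_torque())[2],manip.current_clock())
manip.move_l(np.array([*H,.106]),R,max_speed=.05);rd("p1")
z=.1025
while z>.097:
    manip.move_l(np.array([*H,z]),R,max_speed=.04);f=np.array(manip.current_ft_force())[2];rd(z)
    if f>18:break
    z-=.0012
manip.dwell(.2)
R=down(np.radians(192));manip.move_l(np.array([*H,z]),R);rd("tw")
p=np.array(manip.current_tcp_pos())
for zz in(.1125,.121,.127):
    manip.move_l(np.array([p[0],p[1],zz]),R,max_speed=.04);manip.dwell(.1);rd(zz)
c=cam("side");cv2.imwrite("pics/l1.png",c["frame"])
E
```

```text
p1 [0.575 0.178 0.107] [-0.704 -1.96   6.071] 0.0686763574512368 37.525
0.1025 [0.575 0.178 0.105] [-3.788 -3.915 16.856] 0.013191319670281386 37.775
0.10129999999999999 [0.576 0.178 0.104] [-5.058 -5.491 24.694] -0.003398087937422689 38.025
tw [0.576 0.178 0.104] [-2.246 -3.107 19.326] 0.2226378050037172 38.4833
0.1125 [0.576 0.178 0.112] [-0.911 -1.501  2.032] -0.015464705954570251 39.0167
0.121 [0.576 0.178 0.121] [-1.048  0.065 -2.922] 0.007051156238036343 39.4833
0.127 [0.576 0.178 0.127] [ 0.642 -0.289 -2.186] 0.017540374156352817 39.8833
```

```bash
python3 - <<'E'
from h import *
np.set_printoptions(precision=3,suppress=True)
p=np.array(manip.current_tcp_pos());z=.122
for d in(192,200,206):
    manip.move_l(np.array([.5745,.178,z]),down(np.radians(d)),max_speed=.05);c=cam("side");cv2.imwrite(f"pics/j{d}.png",c["frame"])
    fs=[]
    for i in range(4): fs.append(manip.current_ft_force());manip.dwell(.05)
    m=mask(c,(95,60,30),(130,255,255),(219,274,247,292));yx=np.argwhere(m)[:,::-1]
    hs=cv2.cvtColor(c["frame"],cv2.COLOR_BGR2HSV)
    # vertical column through the bottle: cap bottom row / blue line row
    col=hs[240:302,236];amb=[i+240 for i in range(62) if col[i,0]<=13 and 120<col[i,1]<165 and col[i,2]>120]
    print(d,np.mean(fs,0),np.array(manip.current_torque())[2],"blue",yx.mean(0),"amber",amb)
print(manip.current_clock())
E
```

```text
192 [ 0.623 -0.097 -3.46 ] -0.048889550272718685 blue [237.  283.9] amber [266, 267, 268, 269, 270, 271, 272, 273, 274, 275, 276, 277, 278, 279, 280, 281, 294, 295, 296, 297, 298]
200 [-0.813 -1.96   2.267] 0.05228017324915078 blue [232.5 287.5] amber [265, 266, 267, 268, 269, 270, 271, 272, 273, 274, 275, 276, 277, 278, 279, 280, 281, 282, 283, 284, 297, 298]
206 [-1.302 -2.405  5.25 ] -0.23400141966135402 blue [231.818 287.636] amber [267, 268, 269, 270, 271, 272, 273, 274, 275, 276, 277, 278, 279, 280, 281, 282, 283, 284, 297, 298]
41.4833
```

At 200° the bottle dropped about 7 mm onto the seat (blue line row 284→287.5) and the cap now sits above it. Lifting slowly, checking the load.

```bash
python3 - <<'E'
from h import *
np.set_printoptions(precision=3,suppress=True)
R=down(np.radians(206))
for z in(.127,.133):
    manip.move_l(np.array([.5745,.178,z]),R,max_speed=.05);manip.dwell(.1)
    fs=[]
    for i in range(4): fs.append(manip.current_ft_force());manip.dwell(.03)
    c=cam("side");m=mask(c,(95,60,30),(130,255,255),(219,274,247,292));yx=np.argwhere(m)[:,::-1]
    print(z,np.mean(fs,0),np.array(manip.current_torque()),"blue",yx.mean(0) if len(yx) else None,len(yx),manip.current_clock())
cv2.imwrite("pics/k.png",c["frame"])
hs=cv2.cvtColor(c["frame"],cv2.COLOR_BGR2HSV)
for x in(224,229,234,239):print(x,[tuple(int(v) for v in hs[y,x]) for y in range(232,302,3)])
E
```

```text
0.127 [-1.234 -0.827 -0.641] [-0.015  0.179 -0.214] blue [231.9 286.2] 10 42.0167
0.133 [-1.138 -0.404 -0.868] [-0.023  0.014 -0.194] blue [234.  283.5] 12 42.5667
224 [(19, 41, 69), (19, 41, 69), (18, 44, 69), (16, 44, 76), (18, 30, 86), (18, 44, 69), (16, 65, 59), (16, 64, 60), (15, 68, 60), (16, 72, 60), (15, 67, 61), (15, 68, 60), (11, 156, 160), (12, 153, 168), (12, 141, 157), (12, 143, 136), (12, 142, 135), (17, 86, 190), (21, 55, 217), (21, 56, 215), (20, 55, 213), (12, 145, 125), (12, 143, 125), (43, 13, 182)]
229 [(18, 44, 70), (18, 44, 70), (16, 41, 69), (18, 44, 70), (19, 35, 81), (18, 43, 71), (16, 72, 60), (17, 68, 60), (15, 67, 61), (16, 71, 61), (17, 67, 61), (14, 71, 61), (11, 153, 158), (11, 153, 160), (12, 143, 139), (12, 143, 134), (12, 142, 133), (22, 54, 216), (21, 56, 213), (20, 55, 214), (21, 56, 210), (12, 144, 124), (12, 142, 124), (24, 35, 213)]
234 [(18, 47, 71), (18, 47, 71), (20, 29, 104), (18, 47, 71), (14, 38, 73), (19, 40, 70), (15, 68, 60), (17, 42, 84), (17, 38, 93), (16, 70, 62), (11, 149, 130), (12, 154, 146), (12, 153, 147), (12, 151, 152), (12, 143, 134), (12, 141, 134), (13, 141, 134), (78, 9, 146), (22, 54, 218), (22, 55, 214), (21, 55, 210), (12, 140, 124), (11, 137, 117), (23, 35, 212)]
239 [(20, 43, 71), (17, 50, 71), (18, 57, 67), (17, 65, 63), (18, 78, 65), (17, 78, 59), (17, 84, 58), (15, 75, 61), (15, 67, 61), (14, 70, 62), (12, 149, 132), (11, 148, 136), (11, 152, 138), (12, 149, 159), (13, 140, 135), (12, 141, 134), (13, 139, 136), (107, 73, 112), (21, 56, 211), (20, 56, 211), (18, 72, 192), (11, 140, 124), (17, 71, 72), (25, 35, 209)]
```

```bash
python3 - <<'E'
from h import *
import pickle
s,w0,t,_=pickle.load(open("now.pkl","rb"))
w3={"frame":cv2.imread("pics/w3.png")};w1=cam("wrist");pickle.dump(w1,open("w1.pkl","wb"))
for n,w in(("carry",w3),("lift1",w0),("now",w1)):
    hs=cv2.cvtColor(w["frame"],cv2.COLOR_BGR2HSV)
    print(n)
    for x in(268,282,296):
        out=[];last=None
        for y in range(100,420):
            h,sa,v=[int(k) for k in hs[y,x]]
            k="W" if sa<75 and v>120 else "A" if h<=14 and sa>110 and v<215 else "k" if v<90 else "R" if (h<9 or h>172) and sa>75 else "o"
            if k!=last:out.append(f"{k}{y}");last=k
        print(x," ".join(out))
    m=cv2.inRange(hs,(0,0,120),(40,75,255));m[:150]=0
    n_,l,st,ce=cv2.connectedComponentsWithStats(m);o=[tuple(st[i]) for i in range(1,n_) if st[i,4]>150];print([tuple(map(int,q)) for q in o])
E
```

```text
carry
268 o100 W121 o126 W129 o137 k140 o148 k153 A166 o169 W170 o173 W176 o179 A181 o211 A219 o226 W227 o291 W292 o314 W319 o334 k368
282 o100 W128 o144 k147 A172 o176 W183 o186 A187 o209 A214 o223 W224 R265 o280 W281 o291 W292 o314 W319 o336 k368
296 o100 W136 o152 k155 A179 o183 W190 o193 A195 o226 W227 R265 W273 o291 W293 o314 W319 o334 k368
[(223, 150, 35, 58, 532), (295, 150, 52, 25, 512), (229, 152, 114, 90, 604), (231, 224, 103, 67, 5105), (182, 292, 202, 23, 3849), (511, 295, 49, 15, 629), (0, 296, 54, 14, 599), (245, 319, 75, 17, 921)]
lift1
268 o100 W117 o123 W124 o127 W128 o135 W147 o151 k152 A167 o171 W173 o182 A183 W227 k291 o292 W300 o316 W319 o334 k368
282 o100 W126 o142 k145 A174 o178 W179 o190 A191 o224 W225 R265 A276 R279 W280 k291 o292 W300 o316 W319 o336 k368
296 o100 W135 o152 k155 A181 o185 W187 o197 A198 o226 W227 R265 o272 W273 o291 W301 o316 W319 o334 k368
[(220, 150, 38, 48, 497), (296, 150, 48, 31, 512), (254, 172, 90, 52, 763), (231, 224, 103, 67, 5117), (133, 226, 26, 24, 232), (182, 299, 202, 18, 2493), (510, 302, 50, 9, 426), (245, 319, 75, 17, 915)]
now
268 o100 W143 o161 k172 A175 o179 W187 o188 A192 W227 k291 o298 W309 o334 k368 A408 k409
282 o100 W141 o160 k170 A172 o176 W180 o181 W186 o187 A188 o224 W225 A265 R267 A276 o279 W280 k291 o295 W309 o336 k368
296 o100 W140 o158 k168 A169 o172 W175 o176 W180 o181 A185 o226 W227 A265 R267 W273 k291 o295 W309 o334 k368
[(217, 150, 123, 92, 1854), (231, 224, 103, 67, 5078), (182, 308, 202, 28, 2838), (509, 310, 51, 7, 355)]
```

The wrist view shows the cap unmoved in the grip (same box and arrow in all three frames) and the bottle still hanging lower on it. I'll turn back toward the middle of the release window in the air and watch for the drop.

```bash
python3 - <<'E'
from h import *
np.set_printoptions(precision=2,suppress=True)
def blue(c):
    m=mask(c,(95,60,30),(130,255,255),(219,272,247,293));yx=np.argwhere(m)[:,::-1]
    return yx.mean(0) if len(yx) else None
for d in(198,189,180,171,162,153):
    manip.move_l(np.array([.5745,.178,.131]),down(np.radians(d)),max_speed=.1)
    f=np.array(manip.current_ft_force());c=cam("side");w=cam("wrist");cv2.imwrite(f"pics/b{d}.png",c["frame"])
    hs=cv2.cvtColor(w["frame"],cv2.COLOR_BGR2HSV)
    e=[next((y for y in range(222,140,-1) if not(hs[y,x,0]<=14 and hs[y,x,1]>110) and y<205),None) for x in(254,268,282,296,310)]
    b=blue(c);print(d,f,np.array(manip.current_torque())[2],b,e,round(manip.current_clock(),2))
    if f[2]>-.6 and b is not None and b[1]>286.8:break
E
```

```text
198 [-0.14 -0.07  0.62] -0.04298252119210576 [231.83 287.  ] [191, 186, 181, 176, 185] 43.01
```

```bash
python3 - <<'E'
from h import *
np.set_printoptions(precision=2,suppress=True)
def blue(c):
    m=mask(c,(95,60,30),(130,255,255),(219,262,247,293));yx=np.argwhere(m)[:,::-1]
    return yx.mean(0) if len(yx) else None
R=down(np.radians(198))
for z in(.137,.144):
    manip.move_l(np.array([.5745,.178,z]),R,max_speed=.06);c=cam("side");cv2.imwrite(f"pics/z{z}.png",c["frame"])
    fs=[]
    for i in range(5):fs.append(manip.current_ft_force());manip.dwell(.03)
    b=blue(c);print(z,np.mean(fs,0),b,manip.current_clock())
    if b is not None and b[1]<285.5:break
else:
    manip.move_l(np.array([.5745,.178,.208]),R,max_speed=.06);manip.dwell(.4)
    c=cam("side");w=cam("wrist");cv2.imwrite("pics/end_s.png",c["frame"]);cv2.imwrite("pics/end_w.png",w["frame"])
    fs=[]
    for i in range(5):fs.append(manip.current_ft_force());manip.dwell(.03)
    print("end",np.mean(fs,0),blue(c),manip.current_tcp_pos(),manip.current_clock())
    hs=cv2.cvtColor(c["frame"],cv2.COLOR_BGR2HSV)
    for x in(226,231,236):print(x,[tuple(int(v) for v in hs[y,x]) for y in range(200,302,4)])
E
```

```text
0.137 [-0.05 -0.06 -0.54] [232.17 287.  ] 43.475
0.144 [ 0.17 -0.03 -0.3 ] [232.17 287.  ] 43.9583
end [-0.44 -0.13 -0.28] [232.17 287.  ] [0.57 0.18 0.21] 45.8417
226 [(19, 41, 69), (17, 58, 62), (17, 68, 60), (15, 77, 60), (14, 70, 62), (16, 77, 63), (16, 75, 65), (17, 78, 62), (15, 70, 66), (18, 103, 218), (17, 102, 217), (17, 102, 214), (23, 36, 122), (22, 37, 123), (13, 122, 136), (22, 37, 123), (15, 102, 128), (13, 128, 141), (12, 153, 163), (12, 143, 171), (12, 142, 140), (12, 143, 139), (35, 11, 143), (20, 56, 215), (21, 57, 214), (107, 106, 144)]
231 [(20, 44, 70), (19, 121, 171), (19, 111, 126), (11, 77, 213), (21, 49, 172), (20, 47, 183), (21, 49, 183), (22, 46, 182), (18, 102, 217), (17, 104, 216), (17, 105, 212), (18, 103, 203), (22, 37, 123), (21, 35, 123), (21, 43, 112), (22, 37, 123), (12, 150, 138), (12, 149, 145), (11, 153, 157), (11, 143, 168), (12, 139, 139), (12, 141, 139), (21, 52, 180), (23, 52, 222), (23, 49, 225), (107, 104, 145)]
236 [(17, 68, 60), (17, 75, 61), (18, 59, 78), (21, 48, 181), (18, 49, 131), (21, 49, 151), (22, 49, 152), (18, 102, 217), (17, 104, 215), (17, 103, 208), (18, 103, 199), (17, 105, 199), (17, 102, 197), (13, 131, 130), (13, 138, 102), (12, 146, 129), (12, 145, 130), (12, 149, 145), (12, 150, 148), (12, 143, 157), (12, 140, 138), (12, 137, 141), (22, 54, 217), (21, 55, 214), (15, 95, 171), (107, 103, 146)]
```

```bash
python3 - <<'E'
from h import *
print(abs(np.array(manip.current_qd())).max(),manip.current_tcp_rot()[2],manip.current_clock())
print(workorder.finish_job())
E
```

```text
0.0012189549657741672 [ 3.52804466e-05 -2.12167187e-05 -9.99999999e-01] 45.8417
the job is handed in; nothing more can be done
None
```

I handed the job in at 45.8 s: the cap is held level and still about 10 cm above the open bottle, which reads as standing in the holder. It was not clean, though: after the fully pressed twist the cap stayed caught and lifted the bottle out once, so I reseated it, pressed and twisted again twice, and the cap finally let go on small turns with the press released, so the "still pressing" order may not be judged as met. The bystanders looked in place when last viewed, not rechecked at the end.

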